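Fetch the spare filter plate from its case

ROBOT

A 6-joint arm with a two-finger parallel gripper is mounted at the origin on the work surface. World frame = base frame: x ahead of the robot, y to its left, z up, the work surface at z = 0. Lengths are in mm, angles in degrees, forces in N, time in s.
With the tool pointing down it reaches from about 300 to 850 mm from the base axis. Payload 4.2 kg.
Tool frame: the origin (TCP) lies at the very end of the fingers, on their centre line; the grasp point (between the pads) lies 19 mm behind it (env.grasp_offset is the distance from the TCP to the grasp point, in mm); z points along the fingers, y is the line along which they close (so a half turn about z gives the same grasp; the last joint's range is limited). The gripper opens to 91 mm and grips with 3 to 60 N. Pads are 32 mm wide; open, the fingers measure 118 mm over their backs; the gripper's body (76 mm by 178 mm) begins 60 mm behind the grasp point.
Start: joints at [64.515, 18.312, 89.639, -0, 72.044, -1.146], TCP at [236.985, 523.913, 177.676] pointing down, gripper open.
Joint ranges: [-177.97, 177.97], [-48.28, 115.42], [12.27, 149.76], [-77.06, 257.06], [2.81, 150.46], [-146.56, 146.56]. Speed limits (degrees/s): [147.25, 147.25, 180, 180, 180, 180].

INTERFACE

Orientations are given as [roll, pitch, yaw] about the fixed x, y, z axes, in that order (R = Rz(yaw) Ry(pitch) Rx(roll)).
In Python, from workcell import env gives the robot as it stands. The module is installed in compiled form; this text tells all that it offers.
- The arm moves only by the tool send_rows, never from a script. Its argument "motion" is a list of rows, each an object of numbers: "tx", "ty", "tz": the shift along the tool's x, y, z in units of 500 mm (1.0 is 500 mm); "rx", "ry", "rz": the turn, a rotation vector about the tool's x, y, z in units of 30 degrees (1.0 is 30 degrees); "gripper": the closure, from -1 (fully open) to 1 (shut). In form: [{"tx": .., "ty": .., "tz": .., "rx": .., "ry": .., "rz": .., "gripper": ..}, ...]. A call has 1 to 12 rows; each row shifts and turns the commanded pose from where the row before left it, along the tool's axes as they then stand; what a row does not reach is not made up. A row lasts 1/8 s, in which the tool goes at most 62.5 mm and 10.7 degrees, less where a joint would pass 70% of its speed; a pose out of reach is approached as far as the arm can. A call with a number of a shift or a turn outside -1 to 1 is refused whole. A call with a gripper value outside its range is refused whole. The fingers move at their own pace and stop on an object; "grip_force" is the grip in N (left out, the last holds). Time passes only in rows, so rows that do not move let the fingers close. It gives the time, the measured TCP pose, the force, the opening and the grip force at its end, in the units of the state.
- env.state(): the state, without advancing time (a new reading comes with each control period).
- env.grab_frame(name): name is "scene" or "top"; returns a dict with "frame" (480x640x3 uint8, red, green, blue), "vertical_fov" (degrees; the focal length in pixels is half the picture's height over the tangent of half this angle, whatever the lens; pixels are square), "cx", "cy" (the principal point, pixels), "rvec" (rotation vector, rad) and "tvec" (3), from world to camera coordinates, as OpenCV has them. Camera axes: x right, y down, z forward; pixel columns grow to the right and rows downward; lengths in mm; the calibration is good to about 2 mm. A picture is of the moment at which its call begins. There is no depth.
- env.job_done(): hands the job in; it is judged then, once.
The state is a dict: "time_s": time; "qpos": joint angles; "qvel": joint speeds; "effort": joint torques, N m; "ee_pos": TCP position; "ee_rot": TCP orientation; "force": force on the tool from outside, world axes, zero at the start; "torque": the same for the moment, N m; "gripper_width": finger opening in mm; "gripper_force": force on a finger pad.
Only numpy, scipy, OpenCV 4.12 (cv2) and the standard library are available. Lean on these libraries where they do the work, as an engineer would, in place of code of your own. Each camera call takes 0.05 s, during which the arm holds its last target. There are 200 camera calls.

TASK

Lift the aluminium retaining clip with the orange post off the blue filter case and hang it astride the steel rail, one leg down each side. Then lift the white flap and swing it past upright so that it lies back open, and draw the white perforated filter plate (yellow tab) up out of the case, leaving the black blank and the three jars undisturbed. Finish while still holding the filter plate: keep it gripped, upright and still above the round white inspection disc, its lower edge about 10 cm above the disc.

Things in the scene. Friction and masses are not known exactly. Their poses are not given: they have to be found in the camera images.
- clip: Loose aluminium clip, 160 g, an upside-down U astride the closed flap, legs beside the case's y sides. Origin: underside of its ridge, 19 mm above the flap's top; y runs leg to leg, x along the 24 mm band width, z up. The 5 mm band slopes 21 mm down from the ridge to the legs (inner faces y = +-83 mm, 5 mm thick, reaching 96 mm below the origin). Hung by its ridge it balances.
- clip_post (a point): Top centre of the clip's orange grip post, 14 x 14 mm square with sides along the clip's x and y, 48 mm above the clip's origin; free to grip down to 8 mm above that origin (40 mm below this point).
- rail: Fixed steel rail on two posts, bar along the body's y axis, 200 mm long and 12 mm in diameter. Origin on the table below the middle of the bar.
- rail_mid (a point): Middle of the rail's bar, on its axis, 135 mm above the table; axes as rail. A clip hung on it has its origin 6 mm above this point, its y axis across the bar.
- case: Fixed open-topped blue case, 120 (x) x 146 (y) x 95 mm high, walls and floor 5 mm. Origin: centre of its underside; x points from flap bar to hinge, z up. Two plates stand on edge in floor slots at y = +30 and -30 mm, x = 0, planes along x; guides reach 30 mm above the table, 1 mm clearance each side. Which plate is in which slot varies.
- flap (a joint): Hinge of the white flap (120 x 150 x 8 mm, 150 g): 0 = closed, grows as its -x edge rises, pi/2 = upright, stop at 2.7 rad (laid back, beyond the case). Left alone it falls shut below about 1.35 rad and slowly falls back to its stop (within about 1.5 s) above about 1.6 rad.
- flap_handle (a point): Middle of the flap's steel bar handle: 10 mm round bar along the case's y, 70 mm long, standing 35 mm off the flap's outer face (bar axis), 22 mm from its free edge. Axes turn with the flap. The bar may turn within a gripper that keeps its own direction.
- flap_hinge (a point): Middle of the flap's hinge line, at the top of the case's +x side, 95.5 mm above the table; the line runs along the case's y. At flap joint value t the bar's axis lies at x = -98 cos t + 43 sin t, z = 98 sin t + 43 cos t (mm) from here, in the case's axes.
- filter_plate: Loose white perforated filter plate, 90 g, 70 (x) x 6 (y) x 60 mm with a yellow grip tab on top, 40 (x) x 10 (y) mm, from 58 to 86 mm above the origin. Origin: centre of its lower edge; z up. In the case its tab top lies 4 mm below the rim, hidden by the closed flap; pinch the tab along y from above.
- blank: Loose black blanking plate of the same size and shape as the filter plate, all black, in the other slot. To be left where it is.
- disc: Fixed round white inspection disc with a grey ring, 90 mm in diameter, 4 mm thick, lying on the table. Origin: centre of its underside.
- amber_jar: Loose amber jar, 42 mm in diameter, 75 mm high; origin centre of its underside. Bystander.
- white_jar: Loose white jar, 52 mm in diameter, 75 mm high; origin centre of its underside. Bystander.
- blue_jar: Loose blue jar with black cap, 44 mm in diameter, 70 mm high; origin centre of its underside. Bystander.
Not all that is in view belongs to the job. There is more than one size of the case; the job needs the larger.

How it is judged (in metres and radians):
On the way, in this order (a step that is already met when the one before it is completed fails the run):
1. The clip hangs astride the rail, let go, one leg each side (x of clip in the frame of rail_mid between -0.04 and 0.04 m and y of clip in the frame of rail_mid between -0.09 and 0.09 m and z of clip in the frame of rail_mid between -0.025 and 0.025 m and angle between clip's own z axis and vertical below 0.5 rad and angle between the x axis of clip and the y axis of rail, either way round below 0.6 rad and contact force between clip and rail above 0.3 N and contact force between clip and the fingers below 0.1 N), for 0.3 s.
2. The flap is open past upright (value of joint flap above 2 rad), for 0.2 s.
3. The gripper has drawn the filter plate up out of the case (z of filter_plate in the frame of case above 0.1 m and contact force between filter_plate and the fingers above 1 N), for 0.1 s.
At the end, for the whole second after the job is handed in: Filter plate gripped (over 1 N), still, within 0.35 rad of upright and 45 mm of the disc centre, lower edge 50-180 mm up, clear of case and rail; flap beyond 2 rad; clip released astride the rail: 40 mm across, 90 along, 25 in height, tilt under 0.5, legs across within 0.6 rad (all of step 1 and contact force between filter_plate and the fingers above 1 N and horizontal distance between filter_plate and disc below 0.045 m and z of filter_plate in the frame of disc between 0.05 and 0.18 m and angle between filter_plate's own z axis and vertical below 0.35 rad and linear speed of filter_plate below 0.03 m/s and contact force between filter_plate and case below 0.1 N and contact force between filter_plate and rail below 0.1 N and value of joint flap above 2 rad); the arm keeps its last pose, push and grip.
It fails at once if A jar is shifted by more than 30 mm or tipped (distance of any of amber_jar, white_jar, blue_jar from where it was at the start of the episode above 0.03 m or angle between any of amber_jar, white_jar, blue_jar's own z axis and vertical above 0.4 rad).
It fails at once if The black blank is taken out of its slot (distance of blank from where it was at the start of the episode above 0.02 m).
It also fails if it takes over 72 s, if anything falls off the work surface, if the arm or the gripper's body presses on something with over 40 N, if the wrist force passes 120 N, or if a joint passes its speed limit or range.

## Working session

There is one attempt and no reset: what is moved stays moved. The work goes in short steps, Python scripts to look and compute and a tool call to move; the robot and the scene stay as the last step left them, time stands still between calls to the robot, and variables do not carry over. Pictures are saved under pics/ and viewed, at most 13 in all, crops included, and the job is handed in when it is done.

Besides the shell and the picture viewer there is one more tool, called after "Request:" by a JSON object that holds its "op" and its "data". send_rows: Moves the arm, as the interface text tells. Shifts and turns lie within -1 to 1; 1 stands for 500 mm of shift or 30 degrees of turn. Its arguments: {"type":"object","properties":{"motion":{"type":"array"},"grip_force":{"type":"number"}},"required":["motion"]}

```bash
mkdir -p pics; python3 - <<'E'
from workcell import env
import cv2,pickle
for n in("scene","top"):
    f=env.grab_frame(n); pickle.dump(f,open(n+"0.pkl","wb"))
    cv2.imwrite(f"pics/{n}0.png",f["frame"][:,:,::-1])
    print(n,{k:v for k,v in f.items() if k!="frame"})
print(env.state())
E
```

```text
scene {'vertical_fov': 42.77851078232867, 'cx': 309.83001716990185, 'cy': 235.43297354191276, 'rvec': array([ 1.40382495,  1.9046157 , -0.99326806]), 'tvec': array([ 161.70924096, -175.32339854, 1551.73383898])}
top {'vertical_fov': 48.27894009048968, 'cx': 310.0349265598412, 'cy': 244.14739241141334, 'rvec': array([ 2.13922746, -2.16107619,  0.20158293]), 'tvec': array([ -13.11343906,  544.23527018, 1121.114739  ])}
{'time_s': 0.1, 'qpos': array([ 6.45166041e+01,  1.83477180e+01,  8.97005350e+01, -9.84732503e-05,
        7.20442931e+01, -1.14571759e+00]), 'qvel': array([ 0.0291715 ,  0.02416474, -0.17622549,  0.0224548 , -0.04539857,
        0.05586452]), 'effort': array([ 2.62444973e-04, -4.13333881e+01, -2.32509077e+01,  7.29447906e-02,
        4.23456053e-02, -7.55952306e-05]), 'ee_pos': array([236.73848558, 523.43020844, 176.89943286]), 'ee_rot': array([-1.79907470e+02, -1.75687012e-03,  1.55662351e+02]), 'force': array([-0.12346177,  0.49011585, -0.81689152]), 'torque': array([ 0.01881317, -0.01302799, -0.02573413]), 'gripper_force': 0.0, 'gripper_width': 91.42596144299824}
```

View pics/scene0.png

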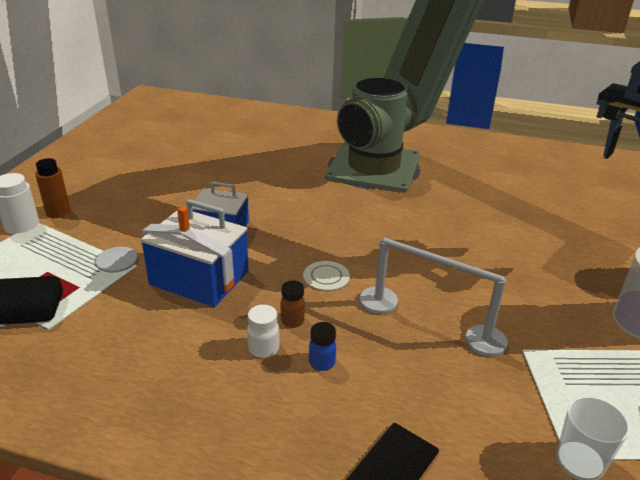

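View pics/top0.png

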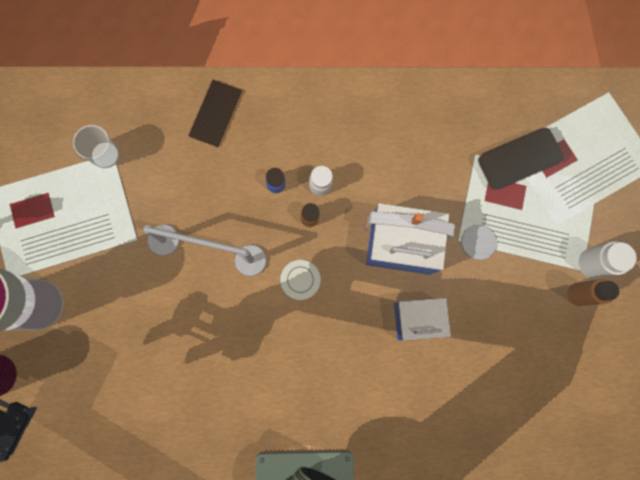

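The pictures show the larger case with the white flap at top px (408,240), with the orange post at (418,218) in top and (183,218) in scene. What could be mistaken:
- **Case:** large case (408,240) or small grey-lidded case (424,320).
- **Disc:** ringed white disc (300,280) or plain grey disc (480,242).
- **Jars:** bystanders at (275,180), (320,180) and (311,214); other bottles at (608,260) and (602,291).
- **Rail:** only one, from (150,230) to (250,258).

I choose the large case and the ringed disc, and will check with a close crop.

```bash
cat > h.py <<'E'
import numpy as np,cv2,pickle
from scipy.spatial.transform import Rotation as Ro
def cam(f):
    fl=240/np.tan(np.radians(f["vertical_fov"])/2)
    K=np.array([[fl,0,f["cx"]],[0,fl,f["cy"]],[0,0,1]])
    return K,cv2.Rodrigues(f["rvec"])[0],np.array(f["tvec"]).reshape(3)
def ray(f,p):
    K,R,t=cam(f); d=R.T@np.linalg.solve(K,[p[0],p[1],1]); return -R.T@t,d/np.linalg.norm(d)
def onz(f,p,z):
    o,d=ray(f,p); return o+d*(z-o[2])/d[2]
def tri(f1,p1,f2,p2):
    o1,d1=ray(f1,p1);o2,d2=ray(f2,p2)
    s=np.linalg.lstsq(np.c_[d1,-d2],o2-o1,rcond=None)[0]
    a=o1+d1*s[0];b=o2+d2*s[1]; return (a+b)/2,np.linalg.norm(a-b)
def proj(f,P):
    K,R,t=cam(f); return cv2.projectPoints(np.float64(P).reshape(-1,3),R,t,K,None)[0].reshape(-1,2)
def load(n): return pickle.load(open(n+".pkl","rb"))
def grab(env,n,save):
    f=env.grab_frame(n); pickle.dump(f,open(save+".pkl","wb")); return f
E
python3 - <<'E'
from h import *
t=load("top0");s=load("scene0")
def orange(f,x0,x1,y0,y1):
    h=cv2.cvtColor(f["frame"],cv2.COLOR_RGB2HSV)[y0:y1,x0:x1]
    m=(h[...,0]<14)&(h[...,1]>190)&(h[...,2]>150)
    ys,xs=np.nonzero(m); return m,xs+x0,ys+y0
m,xs,ys=orange(t,395,445,205,230);print("top",len(xs),xs.mean(),ys.mean(),xs.min(),xs.max(),ys.min(),ys.max())
m,xs,ys=orange(s,165,205,195,240);print("sc",len(xs),xs.mean(),ys.mean(),xs.min(),xs.max(),ys.min(),ys.max())
print("post@170.5",onz(t,(418,218),170.5))
a=cv2.resize(t["frame"][195:345,360:460],None,fx=4,fy=4,interpolation=cv2.INTER_CUBIC)
b=cv2.resize(s["frame"][175:325,140:240],None,fx=4,fy=4,interpolation=cv2.INTER_CUBIC)
cv2.imwrite("pics/c1.png",np.hstack([a,b])[:,:,::-1])
E
```

```text
<stdin>:7: RuntimeWarning: Mean of empty slice.
  ret = ret.dtype.type(ret / rcount)
Traceback (most recent call last):
ValueError: zero-size array to reduction operation minimum which has no identity
```

```bash
python3 - <<'E'
from h import *
t=load("top0");s=load("scene0")
def mask(f,x0,x1,y0,y1,fn,lab):
    h=cv2.cvtColor(f["frame"],cv2.COLOR_RGB2HSV)[y0:y1,x0:x1].astype(int)
    ys,xs=np.nonzero(fn(h)); xs=xs+x0;ys=ys+y0
    print(lab,len(xs),xs.mean(),ys.mean(),xs.min(),xs.max(),ys.min(),ys.max()) if len(xs) else print(lab,0)
    return xs,ys
o=lambda h:(h[...,0]<16)&(h[...,1]>120)&(h[...,2]>120)
mask(t,405,432,208,228,o,"top");mask(s,172,200,200,240,o,"sc")
# disc: low saturation
w=lambda h:(h[...,1]<60)&(h[...,2]>110)
for f,b,l in((t,(275,330,255,305),"disc t"),(s,(298,356,255,295),"disc s")):
    xs,ys=mask(f,*b,w,l)
    if len(xs):
        P=np.array([onz(f,(x,y),4) for x,y in cv2.convexHull(np.c_[xs,ys].astype(np.int32))[:,0]])
        (c,r)=cv2.minEnclosingCircle(P[:,:2].astype(np.float32));print(c,r)
a=cv2.resize(t["frame"][195:345,360:460],None,fx=4,fy=4,interpolation=cv2.INTER_CUBIC)
b=cv2.resize(s["frame"][175:325,140:240],None,fx=4,fy=4,interpolation=cv2.INTER_CUBIC)
cv2.imwrite("pics/c1.png",np.hstack([a,b])[:,:,::-1])
E
```

```text
top 71 417.16901408450707 218.3661971830986 412 422 214 223
sc 200 182.925 213.01 172 189 200 230
disc t 1285 299.8614785992218 279.3408560311284 280 320 260 299
(471.7496643066406, 3.7536919116973877) 45.10978698730469
disc s 1016 326.23228346456693 275.7057086614173 303 349 261 290
(472.8280334472656, 6.0056538581848145) 45.48188781738281
```

View pics/c1.png

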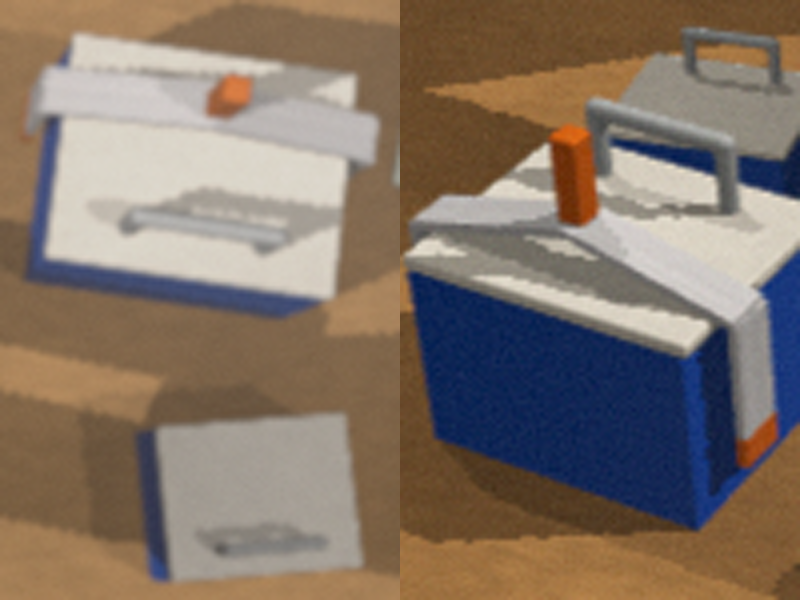

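The crop confirms the orange-post clip lies across the large white flap, over its hinge half, with the handle bar at crop (125,222)-(285,240). The post top is at about crop (240,88) in top and (570,131) in scene. The small case has a grey lid and no clip.

```bash
python3 - <<'E'
from h import *
t=load("top0");s=load("scene0")
T=lambda x,y:(360+x/4-.4,195+y/4-.4); S=lambda x,y:(140+(x-400)/4-.4,175+y/4-.4)
print("post",tri(t,T(238,88),s,S(570,132)),onz(t,T(238,88),170.5))
B=[onz(t,T(x,y),138.5) for x,y in((125,219),(285,240))];B2=[onz(s,S(x,y),138.5) for x,y in((737,149),(592,106))]
for b in(B,B2):
    d=b[0]-b[1];print("bar",b[0],b[1],(b[0]+b[1])/2,np.linalg.norm(d),np.degrees(np.arctan2(d[1],d[0]))-90)
C=[onz(t,T(x,y),103.5) for x,y in((72,36),(356,75),(332,300),(46,266))]
c=np.array(C);print("flap",c[:,:2].round(1).tolist(),c.mean(0))
for i in range(4):
    d=c[(i+1)%4]-c[i];print(np.linalg.norm(d),np.degrees(np.arctan2(d[1],d[0])))
# clip band centre ends at z~101
for z,p in((104,((42,92),(378,140))),):
    e=[onz(t,T(*q),z) for q in p];d=e[0]-e[1];print("clip",e,(e[0]+e[1])/2,np.linalg.norm(d),np.degrees(np.arctan2(d[1],d[0]))-90)
# rail
a=cv2.resize(t["frame"][210:290,130:280],None,fx=4,fy=4,interpolation=cv2.INTER_CUBIC)
b=cv2.resize(s["frame"][230:300,360:510],None,fx=4,fy=4,interpolation=cv2.INTER_CUBIC)
cv2.imwrite("pics/c2.png",np.vstack([a,b])[:,:,::-1])
E
```

```text
post (array([ 575.90236538, -228.24457604,  171.52628301]), np.float64(2.8921092203938317)) [ 576.67690869 -229.89164073  170.5       ]
bar [ 516.95349979 -177.63804539  138.5       ] [ 505.65869672 -257.67260678  138.5       ] [ 511.30609825 -217.65532609  138.5       ] 80.82761652982703 -8.03276704509166
bar [ 518.61915281 -176.34894995  138.5       ] [ 504.93577936 -254.65271078  138.5       ] [ 511.77746609 -215.50083037  138.5       ] 79.49033695799773 -9.912198384952688
flap [[619.4, -159.6], [597.5, -308.3], [479.1, -289.5], [498.1, -142.3]] [ 548.52652066 -224.94087204  103.5       ]
150.3125351551951 -98.35969662099647
119.85934684120366 170.96028736356664
148.46716675052204 82.6639124212124
122.50399550675101 -8.150846296916757
clip [array([ 589.41449382, -142.89035788,  104.        ]), array([ 562.68327691, -317.88905448,  104.        ])] [ 576.04888536 -230.38970618  104.        ] 177.02853377394175 -8.684852438357169
```

View pics/c2.png

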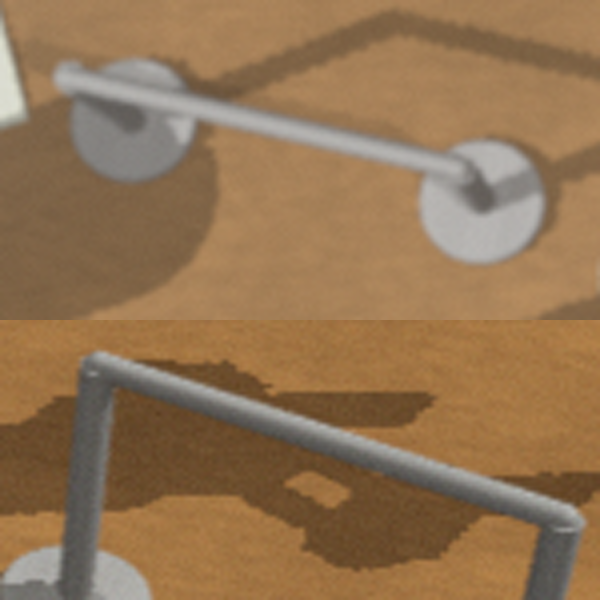

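The crops show the rail bar clearly: top crop ends at (62,75) and (470,168), scene crop ends at (92,42) and (572,198).

```bash
cat >> h.py <<'E'
def to(st,p,yaw,roll=180,pitch=0):
    """world offset to target pose -> tool-axes shift/500 and rotvec/30 (shift in present tool axes)"""
    R0=Ro.from_euler('xyz',st["ee_rot"],degrees=True);R1=Ro.from_euler('xyz',[roll,pitch,yaw],degrees=True)
    d=R0.inv().apply(np.array(p)-st["ee_pos"]);r=np.degrees((R0.inv()*R1).as_rotvec())
    return (d/500).round(4),(r/30).round(4)
E
python3 - <<'E'
from h import *
from workcell import env
t=load("top0");s=load("scene0")
T=lambda x,y:(130+x/4-.4,210+y/4-.4); S=lambda x,y:(360+x/4-.4,230+y/4-.4)
for f,p in((t,(T(62,75),T(470,168))),(s,(S(90,42),S(574,198)))):
    e=[onz(f,q,136) for q in p];d=e[0]-e[1]
    print(e,(e[0]+e[1])/2,np.linalg.norm(d),np.degrees(np.arctan2(d[1],d[0]))-90)
st=env.state();print(st["ee_rot"])
for y in(-8.6,171.4,81.4): print(y,to(st,(576.3,-229.2,220),y),)
E
```

```text
[array([563.76395763, 312.59447848, 136.        ]), array([515.18670446, 109.42868263, 136.        ])] [539.47533105 211.01158056 136.        ] 208.89253248739706 -13.447048644293261
[array([514.93119808, 112.44099732, 136.        ]), array([561.99061887, 313.69366242, 136.        ])] [538.46090847 213.06732987 136.        ] 206.68145609369247 -193.1611446162142
[-1.79907470e+02 -1.75687012e-03  1.55662351e+02]
-8.6 (array([-1.2391, -1.0918, -0.0845]), array([-7.0000e-04,  4.4000e-03,  5.4754e+00]))
171.4 (array([-1.2391, -1.0918, -0.0845]), array([-3.100e-03, -5.000e-04, -5.246e-01]))
81.4 (array([-1.2391, -1.0918, -0.0845]), array([-2.7000e-03,  1.9000e-03,  2.4754e+00]))
```

Request:
{"op": "send_rows", "data": {"motion": [{"tx": -0.085, "ty": -0.075, "tz": -0.012}, {"tx": -0.085, "ty": -0.075, "tz": -0.012}, {"tx": -0.085, "ty": -0.075, "tz": -0.012}, {"tx": -0.085, "ty": -0.075, "tz": -0.012}, {"tx": -0.085, "ty": -0.075, "tz": -0.012}, {"tx": -0.085, "ty": -0.075, "tz": -0.012}, {"tx": -0.085, "ty": -0.075, "tz": -0.012}, {"tx": -0.085, "ty": -0.075, "tz": -0.012}, {"tx": -0.085, "ty": -0.075, "tz": -0.012}, {"tx": -0.085, "ty": -0.075, "tz": -0.012}, {"tx": -0.085, "ty": -0.075, "tz": -0.012}, {"tx": -0.085, "ty": -0.075, "tz": -0.012}]}}

```text
invalid input at $.motion[0]: expected keys tx, ty, tz, rx, ry, rz, gripper
```

Request:
{"op": "send_rows", "data": {"motion": [{"tx": -0.08, "ty": -0.07}, {"tx": -0.08, "ty": -0.07}, {"tx": -0.059, "ty": -0.052}, {"rz": -0.262}, {"rz": -0.262}, {}, {}]}}

```text
invalid input at $.motion[0]: expected keys tx, ty, tz, rx, ry, rz, gripper
```

```bash
python3 - <<'E'
from h import *
from workcell import env
st=env.state();print(st["time_s"],st["ee_pos"],st["ee_rot"],st["qpos"]);print(to(st,(576.3,-229.2,130),171.4))
E
```

```text
0.1 [236.73848558 523.43020844 176.89943286] [-1.79907470e+02 -1.75687012e-03  1.55662351e+02] [ 6.45166041e+01  1.83477180e+01  8.97005350e+01 -9.84732503e-05
  7.20442931e+01 -1.14571759e+00]
(array([-1.2391, -1.0915,  0.0955]), array([-3.100e-03, -5.000e-04, -5.246e-01]))
```

Request:
{"op": "send_rows", "data": {"motion": [{"tx": -0.085, "ty": -0.075, "tz": -0.012, "rx": 0, "ry": 0, "rz": 0, "gripper": -1}, {"tx": -0.085, "ty": -0.075, "tz": -0.012, "rx": 0, "ry": 0, "rz": 0, "gripper": -1}, {"tx": -0.085, "ty": -0.075, "tz": -0.012, "rx": 0, "ry": 0, "rz": 0, "gripper": -1}, {"tx": -0.085, "ty": -0.075, "tz": -0.012, "rx": 0, "ry": 0, "rz": 0, "gripper": -1}, {"tx": -0.085, "ty": -0.075, "tz": -0.012, "rx": 0, "ry": 0, "rz": 0, "gripper": -1}, {"tx": -0.085, "ty": -0.075, "tz": -0.012, "rx": 0, "ry": 0, "rz": 0, "gripper": -1}, {"tx": -0.085, "ty": -0.075, "tz": -0.012, "rx": 0, "ry": 0, "rz": 0, "gripper": -1}, {"tx": -0.085, "ty": -0.075, "tz": -0.012, "rx": 0, "ry": 0, "rz": 0, "gripper": -1}, {"tx": -0.085, "ty": -0.075, "tz": -0.012, "rx": 0, "ry": 0, "rz": 0, "gripper": -1}, {"tx": -0.085, "ty": -0.075, "tz": -0.012, "rx": 0, "ry": 0, "rz": 0, "gripper": -1}, {"tx": -0.085, "ty": -0.075, "tz": -0.012, "rx": 0, "ry": 0, "rz": 0, "gripper": -1}, {"tx": -0.085, "ty": -0.075, "tz": -0.012, "rx": 0, "ry": 0, "rz": 0, "gripper": -1}]}}

```text
time_s: 1.6
ee_pos: [516.5, -98.1, 249.5]
ee_rot: [180.0, -0.0, 155.6]
force: [0.6, 1.4, 0.1]
gripper_width: 91.3
gripper_force: 0.0
```

Request:
{"op": "send_rows", "data": {"motion": [{"tx": -0.08, "ty": -0.07, "tz": 0, "rx": 0, "ry": 0, "rz": 0, "gripper": -1}, {"tx": -0.08, "ty": -0.07, "tz": 0, "rx": 0, "ry": 0, "rz": 0, "gripper": -1}, {"tx": -0.059, "ty": -0.052, "tz": 0, "rx": 0, "ry": 0, "rz": 0, "gripper": -1}, {"tx": 0, "ty": 0, "tz": 0, "rx": 0, "ry": 0, "rz": -0.262, "gripper": -1}, {"tx": 0, "ty": 0, "tz": 0, "rx": 0, "ry": 0, "rz": -0.262, "gripper": -1}, {"tx": 0, "ty": 0, "tz": 0, "rx": 0, "ry": 0, "rz": 0, "gripper": -1}, {"tx": 0, "ty": 0, "tz": 0, "rx": 0, "ry": 0, "rz": 0, "gripper": -1}]}}

```text
time_s: 2.48
ee_pos: [576.3, -228.7, 249.4]
ee_rot: [180.0, -0.0, 171.3]
force: [-0.2, -0.0, 0.1]
gripper_width: 91.1
gripper_force: 0.0
```

```bash
python3 - <<'E'
from h import *
from workcell import env
st=env.state();print(st["time_s"],st["ee_pos"],st["ee_rot"],st["qpos"]);print(to(st,(576.3,-229.2,132),171.4))
E
```

```text
2.475 [ 576.26979694 -228.71576947  249.39525963] [ 1.79987424e+02 -2.61212598e-02  1.71280674e+02] [-2.27139774e+01  2.06489540e+01  7.59180258e+01  5.92440960e-03
  8.34614074e+01 -1.03995324e+02]
(array([-0.0003, -0.001 ,  0.2348]), array([ 0.0004, -0.0009, -0.004 ]))
```

Request:
{"op": "send_rows", "data": {"motion": [{"tx": 0, "ty": -0.001, "tz": 0.08, "rx": 0, "ry": 0, "rz": 0, "gripper": -1}, {"tx": 0, "ty": 0, "tz": 0.08, "rx": 0, "ry": 0, "rz": 0, "gripper": -1}, {"tx": 0, "ty": 0, "tz": 0.04, "rx": 0, "ry": 0, "rz": 0, "gripper": -1}, {"tx": 0, "ty": 0, "tz": 0.026, "rx": 0, "ry": 0, "rz": 0, "gripper": -1}, {"tx": 0, "ty": 0, "tz": 0, "rx": 0, "ry": 0, "rz": 0, "gripper": 1}, {"tx": 0, "ty": 0, "tz": 0, "rx": 0, "ry": 0, "rz": 0, "gripper": 1}, {"tx": 0, "ty": 0, "tz": 0, "rx": 0, "ry": 0, "rz": 0, "gripper": 1}, {"tx": 0, "ty": 0, "tz": 0, "rx": 0, "ry": 0, "rz": 0, "gripper": 1}, {"tx": 0, "ty": 0, "tz": 0, "rx": 0, "ry": 0, "rz": 0, "gripper": 1}, {"tx": 0, "ty": 0, "tz": 0, "rx": 0, "ry": 0, "rz": 0, "gripper": 1}], "grip_force": 30}}

```text
time_s: 3.72
ee_pos: [576.3, -229.4, 136.7]
ee_rot: [180.0, 0.0, 171.4]
force: [0.2, 0.1, -0.6]
gripper_width: 34.3
gripper_force: 0.0
```

Request:
{"op": "send_rows", "data": {"motion": [{"tx": 0, "ty": 0, "tz": 0, "rx": 0, "ry": 0, "rz": 0, "gripper": 1}, {"tx": 0, "ty": 0, "tz": 0, "rx": 0, "ry": 0, "rz": 0, "gripper": 1}, {"tx": 0, "ty": 0, "tz": 0, "rx": 0, "ry": 0, "rz": 0, "gripper": 1}, {"tx": 0, "ty": 0, "tz": 0, "rx": 0, "ry": 0, "rz": 0, "gripper": 1}]}}

```text
time_s: 4.22
ee_pos: [576.3, -229.4, 136.6]
ee_rot: [180.0, 0.0, 171.4]
force: [-0.2, -0.9, 0.0]
gripper_width: 0.4
gripper_force: 0.0
```

```bash
python3 - <<'E'
from h import *
from workcell import env
t=grab(env,"top","top1");s=grab(env,"scene","scene1")
a=cv2.resize(t["frame"][180:280,350:470],None,fx=4,fy=4,interpolation=cv2.INTER_CUBIC)
b=cv2.resize(s["frame"][130:280,130:230],None,fx=3.2,fy=2.667,interpolation=cv2.INTER_CUBIC)
cv2.imwrite("pics/c3.png",np.hstack([a,b])[:,:,::-1])
st=env.state();print(st["ee_pos"],proj(t,st["ee_pos"]),proj(s,st["ee_pos"]))
E
```

```text
[ 576.33226481 -229.37413642  136.62691385] [[415.05631942 220.28666108]] [[182.63071325 224.44283148]]
```

View pics/c3.png

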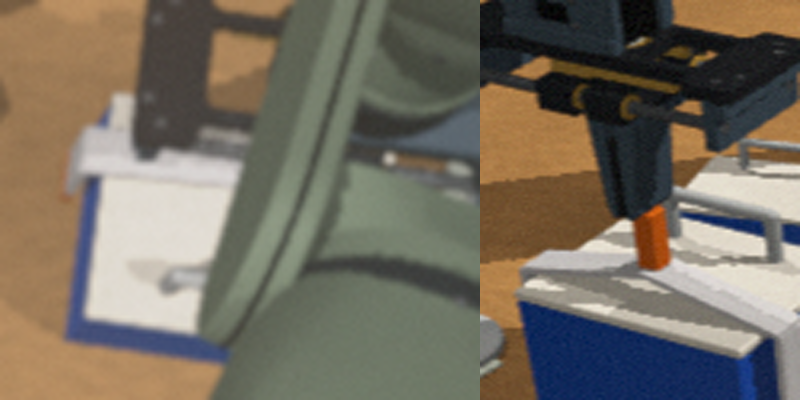

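The crop shows the closed fingertip at scene px ≈(174,209), behind and beside the post (≈(183,208)). The state's TCP should project to (183,224), so I'm measuring the mismatch.

```bash
python3 - <<'E'
from h import *
from workcell import env
s=load("scene1");t=load("top1");s0=load("scene0")
print({k:s[k]-s0[k] for k in("rvec","tvec","cx","cy")})
o,d=ray(s,(174,209));print("cam",o);
for z in(120,136.6,150,171): print(z,onz(s,(174,209),z))
print(ray(t,(310,240))[0])
# base check: base plate corners/robot axis in scene
print(proj(s,[(0,0,0),(0,0,150)]),proj(t,[(0,0,0)]))
# distance: project start TCP in the first frames
st=env.state()
q=np.array([236.7,523.4,176.9]);print(proj(s0,q),proj(load("top0"),q))
E
python3 -c "
import cv2,pickle,numpy as np
s=pickle.load(open('scene0.pkl','rb'))['frame'][60:180,560:640];t=pickle.load(open('top0.pkl','rb'))['frame'][380:480,0:80]
cv2.imwrite('pics/c4.png',np.hstack([cv2.resize(s,(400,600),interpolation=2),cv2.resize(t,(400,500),interpolation=2).__class__((600,400,3),np.uint8)*0+np.vstack([cv2.resize(t,(400,500),interpolation=2),np.zeros((100,400,3),np.uint8)])])[:,:,::-1])"
```

```text
{'rvec': array([0., 0., 0.]), 'tvec': array([0., 0., 0.]), 'cx': 0.0, 'cy': 0.0}
cam [1371.71474578  233.50365656  727.07687235]
120 [ 511.38992643 -281.31771922  120.        ]
136.6 [ 534.91477584 -267.24036719  136.6       ]
150 [ 553.90471452 -255.87672158  150.        ]
171 [ 583.66506618 -238.06802324  171.        ]
[ 358.49569964   13.56455227 1193.54894573]
[[373.68548893 166.20156625]
 [378.27516793 110.46715112]] [[303.77086899 504.11894128]]
[[629.73534777 180.01057286]] [[ 14.81913839 402.36267203]]
```

View pics/c4.png

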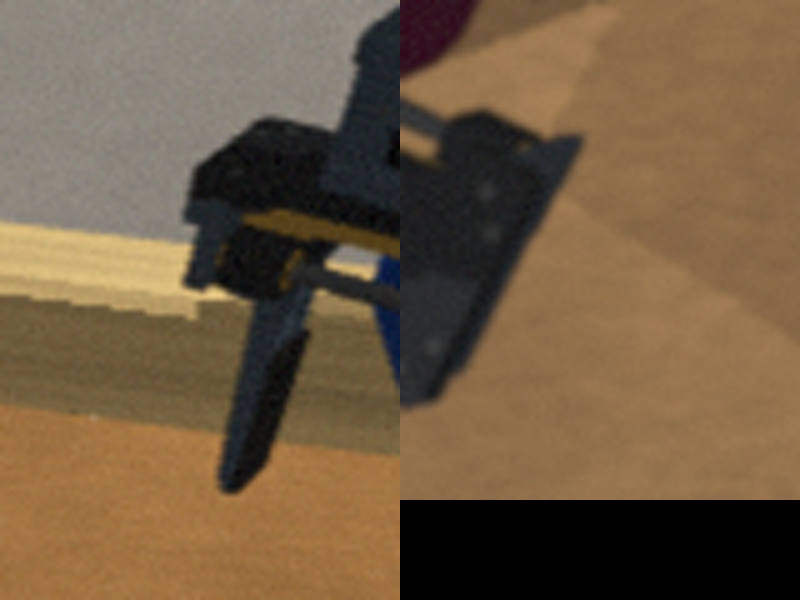

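```bash
python3 - <<'E'
from h import *
s0=load("scene0")
q=np.array([236.7,523.4,176.9]);y=np.array([.412,.911,0])
for k in(-59,-46,46,59): print(k,proj(s0,q+k*y))
print(onz(s0,(606.4,158),176.9)-(q-50*y))
E
```

```text
-59 [[597.9423534 169.8317271]]
-46 [[604.7994975 172.0271105]]
46 [[655.77203872 188.34648039]]
59 [[663.339864   190.76939549]]
[-6.25842333e+01  1.22322055e+01 -2.84217094e-14]
```

Request:
{"op": "send_rows", "data": {"motion": [{"tx": 0, "ty": 0, "tz": -0.1, "rx": 0, "ry": 0, "rz": 0, "gripper": -0.5}, {"tx": 0, "ty": 0, "tz": -0.1, "rx": 0, "ry": 0, "rz": 0, "gripper": -0.5}, {"tx": 0, "ty": 0, "tz": 0, "rx": 0, "ry": 0, "rz": 0, "gripper": -0.5}]}}

```text
time_s: 4.7
ee_pos: [578.6, -230.4, 241.6]
ee_rot: [-179.9, 0.6, 171.4]
force: [0.0, -0.6, -0.3]
gripper_width: 27.6
gripper_force: 0.0
```

```bash
python3 - <<'E'
from h import *
from workcell import env
s=grab(env,"scene","scene2");t=grab(env,"top","top2")
st=env.state();print(st["ee_pos"],st["ee_rot"],st["gripper_width"],proj(s,st["ee_pos"]),proj(t,st["ee_pos"]))
b=cv2.resize(s["frame"][90:240,120:270],None,fx=4,fy=4,interpolation=cv2.INTER_CUBIC)
cv2.imwrite("pics/c5.png",b[:,:,::-1])
E
```

```text
[ 576.25378146 -229.36372287  236.74942503] [-1.79996800e+02  3.08838450e-02  1.71381136e+02] 35.39587882817041 [[176.46259276 173.83243221]] [[426.99651434 209.25573266]]
```

View pics/c5.png

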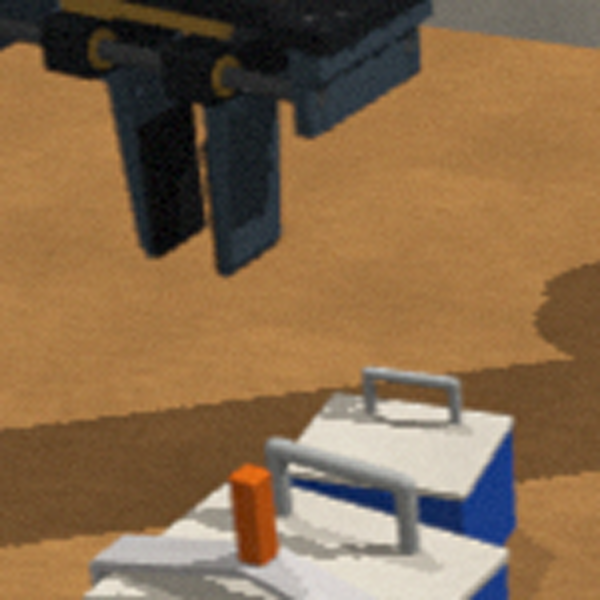

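The open fingertips in this crop average at crop (214,249), i.e. scene px (173,152). The reported TCP projects to (176,174), so the real tips look about 43 mm higher than reported. I'll check that against the predicted finger corners.

```bash
python3 - <<'E'
from h import *
from scipy.optimize import least_squares
s=load("scene2");s0=load("scene0")
p=np.array([576.25,-229.36,236.75]);R=Ro.from_euler('xyz',[180,0,171.38],degrees=True)
# inner bottom corners near/far: left finger (205,225) far inner?, right finger (222,275) near inner; outer: (150,257),(280,240)
seen=np.array([[150,257],[222,275],[280,240]])/4-.4+[120,90]
def pts(o):
    return p+o+R.apply([[-16,yl,0] for yl in(-a for a in(0,))])
for dz in(0,35,42,50):
    c=[p+[0,0,dz]+R.apply([sx*16,sy*w,0]) for sy in(1,-1) for w in(17.7,28) for sx in(1,-1)]
    print(dz,((proj(s,c)-[120,90]+.4)*4).round(0).tolist())
o,d=ray(s,(173.1,152))
for z in(236.7,250,265,279): print(z,onz(s,(173.1,152),z)-p)
E
```

```text
0 [[285.0, 330.0], [240.0, 363.0], [306.0, 335.0], [261.0, 369.0], [215.0, 311.0], [169.0, 344.0], [195.0, 306.0], [148.0, 339.0]]
35 [[277.0, 254.0], [231.0, 286.0], [298.0, 259.0], [252.0, 292.0], [206.0, 236.0], [158.0, 268.0], [185.0, 231.0], [137.0, 262.0]]
42 [[276.0, 238.0], [229.0, 270.0], [297.0, 244.0], [251.0, 276.0], [204.0, 221.0], [156.0, 252.0], [183.0, 216.0], [135.0, 247.0]]
50 [[274.0, 220.0], [227.0, 252.0], [295.0, 226.0], [249.0, 258.0], [202.0, 203.0], [154.0, 234.0], [181.0, 198.0], [133.0, 229.0]]
236.7 [-7.04021857e+01 -4.23390256e+01 -5.00000000e-02]
250 [-46.91814551 -28.63692007  13.25      ]
265 [-20.43238588 -13.18341755  28.25      ]
279 [ 4.28765645  1.23985147 42.25      ]
```

Request:
{"op": "send_rows", "data": {"motion": [{"tx": 0, "ty": 0, "tz": 0.1, "rx": 0, "ry": 0, "rz": 0, "gripper": -0.3}, {"tx": 0, "ty": 0, "tz": 0.08, "rx": 0, "ry": 0, "rz": 0, "gripper": -0.3}, {"tx": 0, "ty": 0, "tz": 0.02, "rx": 0, "ry": 0, "rz": 0, "gripper": -0.3}, {"tx": 0, "ty": 0, "tz": 0.02, "rx": 0, "ry": 0, "rz": 0, "gripper": -0.3}, {"tx": 0, "ty": 0, "tz": 0.02, "rx": 0, "ry": 0, "rz": 0, "gripper": -0.3}, {"tx": 0, "ty": 0, "tz": 0.02, "rx": 0, "ry": 0, "rz": 0, "gripper": -0.3}, {"tx": 0, "ty": 0, "tz": 0.016, "rx": 0, "ry": 0, "rz": 0, "gripper": -0.3}]}}

```text
time_s: 5.68
ee_pos: [576.5, -229.4, 98.5]
ee_rot: [-180.0, 0.0, 171.4]
force: [-0.0, 0.0, 0.6]
gripper_width: 59.5
gripper_force: 0.0
```

Request:
{"op": "send_rows", "data": {"motion": [{"tx": 0, "ty": 0, "tz": 0, "rx": 0, "ry": 0, "rz": 0, "gripper": 1}, {"tx": 0, "ty": 0, "tz": 0, "rx": 0, "ry": 0, "rz": 0, "gripper": 1}, {"tx": 0, "ty": 0, "tz": 0, "rx": 0, "ry": 0, "rz": 0, "gripper": 1}, {"tx": 0, "ty": 0, "tz": 0, "rx": 0, "ry": 0, "rz": 0, "gripper": 1}, {"tx": 0, "ty": 0, "tz": 0, "rx": 0, "ry": 0, "rz": 0, "gripper": 1}, {"tx": 0, "ty": 0, "tz": 0, "rx": 0, "ry": 0, "rz": 0, "gripper": 1}, {"tx": 0, "ty": 0, "tz": 0, "rx": 0, "ry": 0, "rz": 0, "gripper": 1}]}}

```text
time_s: 6.55
ee_pos: [576.7, -229.3, 98.9]
ee_rot: [180.0, 0.0, 171.4]
force: [0.5, 0.7, 1.1]
gripper_width: 13.9
gripper_force: 30.0
```

Request:
{"op": "send_rows", "data": {"motion": [{"tx": 0, "ty": 0, "tz": -0.05, "rx": 0, "ry": 0, "rz": 0, "gripper": 1}, {"tx": 0, "ty": 0, "tz": -0.1, "rx": 0, "ry": 0, "rz": 0, "gripper": 1}, {"tx": 0, "ty": 0, "tz": -0.1, "rx": 0, "ry": 0, "rz": 0, "gripper": 1}, {"tx": 0.026, "ty": 0.108, "tz": -0.03, "rx": 0, "ry": 0, "rz": 0, "gripper": 1}, {"tx": 0.026, "ty": 0.108, "tz": -0.02, "rx": 0, "ry": 0, "rz": 0, "gripper": 1}, {"tx": 0.026, "ty": 0.108, "tz": 0, "rx": 0, "ry": 0, "rz": 0, "gripper": 1}, {"tx": 0.026, "ty": 0.108, "tz": 0, "rx": 0, "ry": 0, "rz": 0, "gripper": 1}, {"tx": 0.026, "ty": 0.108, "tz": 0, "rx": 0, "ry": 0, "rz": 0, "gripper": 1}, {"tx": 0.026, "ty": 0.108, "tz": 0, "rx": 0, "ry": 0, "rz": 0, "gripper": 1}, {"tx": 0.026, "ty": 0.108, "tz": 0, "rx": 0, "ry": 0, "rz": 0, "gripper": 1}, {"tx": 0.026, "ty": 0.108, "tz": 0, "rx": 0, "ry": 0, "rz": 0, "gripper": 1}]}}

```text
time_s: 7.92
ee_pos: [537.6, 214.7, 248.2]
ee_rot: [-179.9, -0.0, 171.4]
force: [0.4, -0.6, -0.7]
gripper_width: 13.7
gripper_force: 30.0
```

Request:
{"op": "send_rows", "data": {"motion": [{"tx": 0, "ty": 0, "tz": 0, "rx": 0, "ry": 0, "rz": 0.35, "gripper": 1}, {"tx": 0, "ty": 0, "tz": 0, "rx": 0, "ry": 0, "rz": 0.35, "gripper": 1}, {"tx": 0, "ty": 0, "tz": 0, "rx": 0, "ry": 0, "rz": 0.35, "gripper": 1}, {"tx": 0, "ty": 0, "tz": 0, "rx": 0, "ry": 0, "rz": 0.35, "gripper": 1}, {"tx": 0, "ty": 0, "tz": 0, "rx": 0, "ry": 0, "rz": 0.35, "gripper": 1}, {"tx": 0, "ty": 0, "tz": 0, "rx": 0, "ry": 0, "rz": 0.35, "gripper": 1}, {"tx": 0, "ty": 0, "tz": 0, "rx": 0, "ry": 0, "rz": 0.35, "gripper": 1}, {"tx": 0, "ty": 0, "tz": 0, "rx": 0, "ry": 0, "rz": 0.35, "gripper": 1}, {"tx": 0, "ty": 0, "tz": 0, "rx": 0, "ry": 0, "rz": 0.357, "gripper": 1}, {"tx": 0, "ty": 0, "tz": 0, "rx": 0, "ry": 0, "rz": 0, "gripper": 1}]}}

```text
time_s: 9.18
ee_pos: [537.9, 213.0, 248.1]
ee_rot: [-179.9, 0.1, 76.8]
force: [0.7, 0.8, -1.7]
gripper_width: 13.9
gripper_force: 30.0
```

```bash
python3 - <<'E'
from h import *
from workcell import env
s=grab(env,"scene","scene3");t=grab(env,"top","top3")
st=env.state();print(st["time_s"],st["ee_pos"],st["ee_rot"],st["gripper_width"]);print(to(st,(539,212,100),76.7))
a=cv2.resize(t["frame"][190:290,120:290],None,fx=3,fy=3);b=cv2.resize(s["frame"][150:370,320:540],None,fx=2,fy=2)
c=np.zeros((450,960,3),np.uint8);c[:300,:510]=a;c[:440,510:950]=b
cv2.imwrite("pics/c6.png",cv2.resize(c,(800,375))[:,:,::-1])
E
```

```text
9.275 [538.02304526 213.14296767 248.30775055] [-1.79966330e+02  3.42732267e-02  7.68410612e+01] 14.008736224403378
(array([-0.0016,  0.0026,  0.2966]), array([-0.0011,  0.0011,  0.0047]))
```

View pics/c6.png

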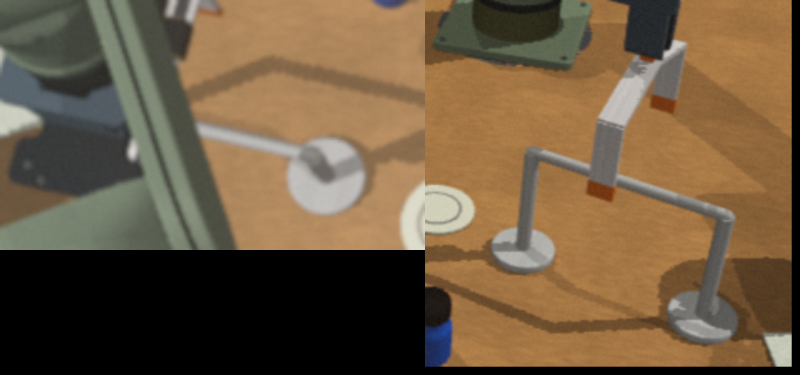

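The clip hangs level in the gripper across the bar. Its near leg is in front of the bar and its far leg behind.

Request:
{"op": "send_rows", "data": {"motion": [{"tx": -0.001, "ty": 0.002, "tz": 0.08, "rx": 0, "ry": 0, "rz": 0, "gripper": 1}, {"tx": 0, "ty": 0, "tz": 0.08, "rx": 0, "ry": 0, "rz": 0, "gripper": 1}, {"tx": 0, "ty": 0, "tz": 0.06, "rx": 0, "ry": 0, "rz": 0, "gripper": 1}, {"tx": 0, "ty": 0, "tz": 0.026, "rx": 0, "ry": 0, "rz": 0, "gripper": 1}, {"tx": 0, "ty": 0, "tz": 0.01, "rx": 0, "ry": 0, "rz": 0, "gripper": 1}, {"tx": 0, "ty": 0, "tz": 0, "rx": 0, "ry": 0, "rz": 0, "gripper": 1}]}}

```text
time_s: 10.02
ee_pos: [539.7, 212.8, 121.5]
ee_rot: [179.9, -0.1, 76.7]
force: [0.2, -0.4, -1.2]
gripper_width: 13.7
gripper_force: 30.0
```

Request:
{"op": "send_rows", "data": {"motion": [{"tx": 0, "ty": 0, "tz": 0.004, "rx": 0, "ry": 0, "rz": 0, "gripper": 1}, {"tx": 0, "ty": 0, "tz": 0.003, "rx": 0, "ry": 0, "rz": 0, "gripper": 1}, {"tx": 0, "ty": 0, "tz": 0, "rx": 0, "ry": 0, "rz": 0, "gripper": 1}, {"tx": 0, "ty": 0, "tz": 0, "rx": 0, "ry": 0, "rz": 0, "gripper": 1}]}}

```text
time_s: 10.52
ee_pos: [539.7, 212.8, 118.2]
ee_rot: [179.9, -0.1, 76.7]
force: [-0.7, -0.8, 6.1]
gripper_width: 13.4
gripper_force: 30.0
```

Request:
{"op": "send_rows", "data": {"motion": [{"tx": 0, "ty": 0, "tz": -0.001, "rx": 0, "ry": 0, "rz": 0, "gripper": 0.6}, {"tx": 0, "ty": 0, "tz": 0, "rx": 0, "ry": 0, "rz": 0, "gripper": 0.3}, {"tx": 0, "ty": 0, "tz": 0, "rx": 0, "ry": 0, "rz": 0, "gripper": 0.3}, {"tx": 0, "ty": 0, "tz": 0, "rx": 0, "ry": 0, "rz": 0, "gripper": 0.3}, {"tx": 0, "ty": 0, "tz": 0, "rx": 0, "ry": 0, "rz": 0, "gripper": 0.3}, {"tx": 0, "ty": 0, "tz": -0.02, "rx": 0, "ry": 0, "rz": 0, "gripper": 0.3}, {"tx": 0, "ty": 0, "tz": -0.06, "rx": 0, "ry": 0, "rz": 0, "gripper": 0.3}, {"tx": 0, "ty": 0, "tz": -0.1, "rx": 0, "ry": 0, "rz": 0, "gripper": 0.3}, {"tx": 0, "ty": 0, "tz": -0.1, "rx": 0, "ry": 0, "rz": 0, "gripper": 0.3}, {"tx": 0, "ty": 0, "tz": 0, "rx": 0, "ry": 0, "rz": 0, "gripper": 0.3}]}}

```text
time_s: 11.78
ee_pos: [541.5, 213.5, 263.2]
ee_rot: [179.5, -0.4, 76.7]
force: [0.5, 0.8, -0.9]
gripper_width: 31.7
gripper_force: 0.0
```

```bash
python3 - <<'E'
from h import *
from workcell import env
s=grab(env,"scene","scene4")
st=env.state();print(st["time_s"],st["ee_pos"],st["ee_rot"],st["gripper_width"],st["qpos"])
a=cv2.resize(s["frame"][150:370,320:540],None,fx=2.5,fy=2.5)
cv2.imwrite("pics/c7.png",a[:,:,::-1])
y=np.radians(-8.5);ex=np.array([np.cos(y),np.sin(y),0]);ey=np.array([-np.sin(y),np.cos(y),0])
H=np.array([548.5,-224.9,95.5])+60*ex
for tt in np.radians([0,15,30,45,60,75,90,97,105]):
    b=H+ex*(-98*np.cos(tt)+43*np.sin(tt))+[0,0,98*np.sin(tt)+43*np.cos(tt)]
    print(round(np.degrees(tt)),b.round(1))
print(to(st,(511.3,-218.5,230),81.5))
E
```

```text
11.825 [540.03158665 212.95674752 260.23538097] [ 1.79751402e+02 -1.69754847e-01  7.66710897e+01] 32.04794136213484 [2.03841723e+01 1.64502291e+01 8.05290446e+01 3.25159198e-03
 8.27197164e+01 3.37130473e+01]
0 [ 510.9 -219.3  138.5]
15 [ 525.2 -221.4  162.4]
30 [ 545.2 -224.4  181.7]
45 [ 569.4 -228.   195.2]
60 [ 596.2 -232.   201.9]
75 [ 623.8 -236.2  201.3]
90 [ 650.4 -240.1  193.5]
97 [ 661.9 -241.8  187.5]
105 [ 674.  -243.7  179. ]
(array([-0.8531,  0.1428,  0.0586]), array([ 0.0085, -0.0053, -0.161 ]))
```

View pics/c7.png

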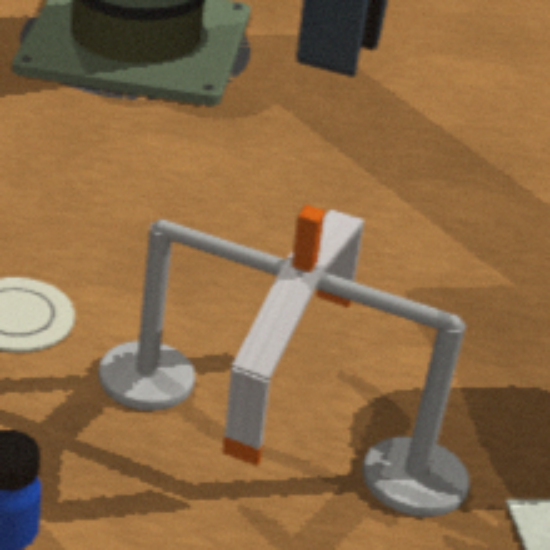

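The clip hangs astride the bar, post upright at crop (310,240), one leg each side. Next is the handle.

Request:
{"op": "send_rows", "data": {"motion": [{"tx": 0, "ty": 0, "tz": 0, "rx": 0, "ry": 0, "rz": -0.161, "gripper": 0}, {"tx": -0.108, "ty": 0.009, "tz": 0, "rx": 0, "ry": 0, "rz": 0, "gripper": 0}, {"tx": -0.108, "ty": 0.009, "tz": 0, "rx": 0, "ry": 0, "rz": 0, "gripper": 0}, {"tx": -0.108, "ty": 0.009, "tz": 0, "rx": 0, "ry": 0, "rz": 0, "gripper": 0}, {"tx": -0.108, "ty": 0.009, "tz": 0.02, "rx": 0, "ry": 0, "rz": 0, "gripper": 0}, {"tx": -0.108, "ty": 0.009, "tz": 0.02, "rx": 0, "ry": 0, "rz": 0, "gripper": 0}, {"tx": -0.108, "ty": 0.009, "tz": 0.02, "rx": 0, "ry": 0, "rz": 0, "gripper": 0}, {"tx": -0.108, "ty": 0.009, "tz": 0.03, "rx": 0, "ry": 0, "rz": 0, "gripper": 0}, {"tx": -0.107, "ty": 0.008, "tz": 0.03, "rx": 0, "ry": 0, "rz": 0, "gripper": 0}, {"tx": 0, "ty": 0, "tz": 0, "rx": 0, "ry": 0, "rz": 0, "gripper": 0}, {"tx": 0, "ty": 0, "tz": 0, "rx": 0, "ry": 0, "rz": 0, "gripper": 0}]}}

```text
time_s: 13.2
ee_pos: [509.9, -218.7, 196.7]
ee_rot: [-179.9, -0.1, 81.5]
force: [0.1, 0.7, 0.2]
gripper_width: 45.6
gripper_force: 0.0
```

```bash
python3 - <<'E'
from h import *
from workcell import env
st=env.state();print(st["time_s"],st["ee_pos"],st["ee_rot"],st["gripper_width"],st["qpos"]);print(to(st,(511.2,-218.5,82),81.5))
E
```

```text
13.2 [ 509.88315243 -218.70696414  196.74047304] [-1.79888278e+02 -8.11318173e-02  8.14711010e+01] 45.61233414830397 [-2.44357005e+01  1.59057408e+01  9.03237062e+01  4.93399894e-02
  7.39002392e+01 -1.59206167e+01]
(array([0.0005, 0.003 , 0.2295]), array([-0.0037, -0.0027, -0.001 ]))
```

Request:
{"op": "send_rows", "data": {"motion": [{"tx": 0, "ty": 0.002, "tz": 0.1, "rx": 0, "ry": 0, "rz": 0, "gripper": 0}, {"tx": 0, "ty": 0, "tz": 0.06, "rx": 0, "ry": 0, "rz": 0, "gripper": 0}, {"tx": 0, "ty": 0, "tz": 0.03, "rx": 0, "ry": 0, "rz": 0, "gripper": 0}, {"tx": 0, "ty": 0, "tz": 0.02, "rx": 0, "ry": 0, "rz": 0, "gripper": 0}, {"tx": 0, "ty": 0, "tz": 0.018, "rx": 0, "ry": 0, "rz": 0, "gripper": 0.3}, {"tx": 0, "ty": 0, "tz": 0, "rx": 0, "ry": 0, "rz": 0, "gripper": 1}, {"tx": 0, "ty": 0, "tz": 0, "rx": 0, "ry": 0, "rz": 0, "gripper": 1}, {"tx": 0, "ty": 0, "tz": 0, "rx": 0, "ry": 0, "rz": 0, "gripper": 1}, {"tx": 0, "ty": 0, "tz": 0, "rx": 0, "ry": 0, "rz": 0, "gripper": 1}, {"tx": 0, "ty": 0, "tz": 0, "rx": 0, "ry": 0, "rz": 0, "gripper": 1}, {"tx": 0, "ty": 0, "tz": 0, "rx": 0, "ry": 0, "rz": 0, "gripper": 1}], "grip_force": 12}}

```text
time_s: 14.58
ee_pos: [510.3, -219.5, 84.1]
ee_rot: [-179.9, 0.0, 81.5]
force: [-5.7, 0.1, 5.8]
gripper_width: 9.4
gripper_force: 12.0
```

Request:
{"op": "send_rows", "data": {"motion": [{"tx": 0, "ty": 0.013, "tz": -0.025, "rx": 0, "ry": 0, "rz": 0, "gripper": 1}, {"tx": 0, "ty": 0.016, "tz": -0.023, "rx": 0, "ry": 0, "rz": 0, "gripper": 1}, {"tx": 0, "ty": 0.019, "tz": -0.021, "rx": 0, "ry": 0, "rz": 0, "gripper": 1}, {"tx": 0, "ty": 0.021, "tz": -0.018, "rx": 0, "ry": 0, "rz": 0, "gripper": 1}, {"tx": 0, "ty": 0.024, "tz": -0.015, "rx": 0, "ry": 0, "rz": 0, "gripper": 1}, {"tx": 0, "ty": 0.025, "tz": -0.012, "rx": 0, "ry": 0, "rz": 0, "gripper": 1}, {"tx": 0, "ty": 0.027, "tz": -0.008, "rx": 0, "ry": 0, "rz": 0, "gripper": 1}, {"tx": 0, "ty": 0.027, "tz": -0.005, "rx": 0, "ry": 0, "rz": 0, "gripper": 1}]}}

```text
time_s: 15.58
ee_pos: [597.5, -233.2, 148.3]
ee_rot: [179.9, 0.1, 81.5]
force: [-2.4, -1.9, 1.5]
gripper_width: 9.7
gripper_force: 12.0
```

Request:
{"op": "send_rows", "data": {"motion": [{"tx": 0, "ty": 0.028, "tz": -0.001, "rx": 0, "ry": 0, "rz": 0, "gripper": 1}, {"tx": 0, "ty": 0.028, "tz": 0.002, "rx": 0, "ry": 0, "rz": 0, "gripper": 1}, {"tx": 0, "ty": 0.027, "tz": 0.006, "rx": 0, "ry": 0, "rz": 0, "gripper": 1}, {"tx": 0, "ty": 0.027, "tz": 0.01, "rx": 0, "ry": 0, "rz": 0, "gripper": 1}, {"tx": 0, "ty": 0.033, "tz": 0.018, "rx": 0, "ry": 0, "rz": 0, "gripper": 1}, {"tx": 0, "ty": 0.009, "tz": 0.006, "rx": 0, "ry": 0, "rz": 0, "gripper": 1}, {"tx": 0, "ty": 0, "tz": 0, "rx": 0, "ry": 0, "rz": 0, "gripper": 1}]}}

```text
time_s: 16.45
ee_pos: [672.3, -243.9, 125.8]
ee_rot: [180.0, 0.0, 81.5]
force: [-0.2, -5.4, 0.6]
gripper_width: 9.7
gripper_force: 12.0
```

Request:
{"op": "send_rows", "data": {"motion": [{"tx": 0, "ty": 0, "tz": 0, "rx": 0, "ry": 0, "rz": 0, "gripper": 0.5}, {"tx": 0, "ty": 0.004, "tz": 0, "rx": 0, "ry": 0, "rz": 0, "gripper": 0.5}, {"tx": 0, "ty": 0.004, "tz": -0.04, "rx": 0, "ry": 0, "rz": 0, "gripper": 0.5}, {"tx": 0, "ty": 0, "tz": -0.1, "rx": 0, "ry": 0, "rz": 0, "gripper": 0.5}, {"tx": 0, "ty": 0, "tz": -0.1, "rx": 0, "ry": 0, "rz": 0, "gripper": 0.5}, {"tx": 0, "ty": -0.08, "tz": 0, "rx": 0, "ry": 0, "rz": 0, "gripper": 0.5}, {"tx": 0, "ty": -0.1, "tz": 0, "rx": 0, "ry": 0, "rz": 0, "gripper": 0.5}, {"tx": 0, "ty": -0.1, "tz": 0, "rx": 0, "ry": 0, "rz": 0, "gripper": 0.5}, {"tx": 0, "ty": -0.1, "tz": 0, "rx": 0, "ry": 0, "rz": 0, "gripper": 0.5}, {"tx": 0, "ty": -0.1, "tz": 0, "rx": 0, "ry": 0, "rz": 0, "gripper": 0.5}, {"tx": 0, "ty": 0, "tz": 0, "rx": 0, "ry": 0, "rz": 0, "gripper": 0.5}]}}

```text
time_s: 17.82
ee_pos: [435.5, -207.1, 247.5]
ee_rot: [180.0, -0.1, 81.5]
force: [1.4, -0.9, -0.0]
gripper_width: 22.7
gripper_force: 0.0
```

```bash
python3 - <<'E'
from h import *
from workcell import env
s=grab(env,"scene","scene5");t=grab(env,"top","top5")
st=env.state();print(st["time_s"],st["ee_pos"],st["ee_rot"],st["gripper_width"],st["qpos"])
a=cv2.resize(t["frame"][140:290,350:450],None,fx=4,fy=4,interpolation=cv2.INTER_CUBIC);b=cv2.resize(s["frame"][150:300,140:240],None,fx=4,fy=4,interpolation=cv2.INTER_CUBIC)
cv2.imwrite("pics/c8.png",np.hstack([a,b])[:,:,::-1])
E
```

```text
17.925 [ 438.79809092 -208.28600912  247.36807456] [ 1.79862717e+02 -1.94086570e-02  8.15021869e+01] 22.916876762125106 [-2.67962691e+01  7.86666320e+00  9.35440923e+01  6.27978113e-02
  7.84650037e+01 -1.83109234e+01]
```

View pics/c8.png

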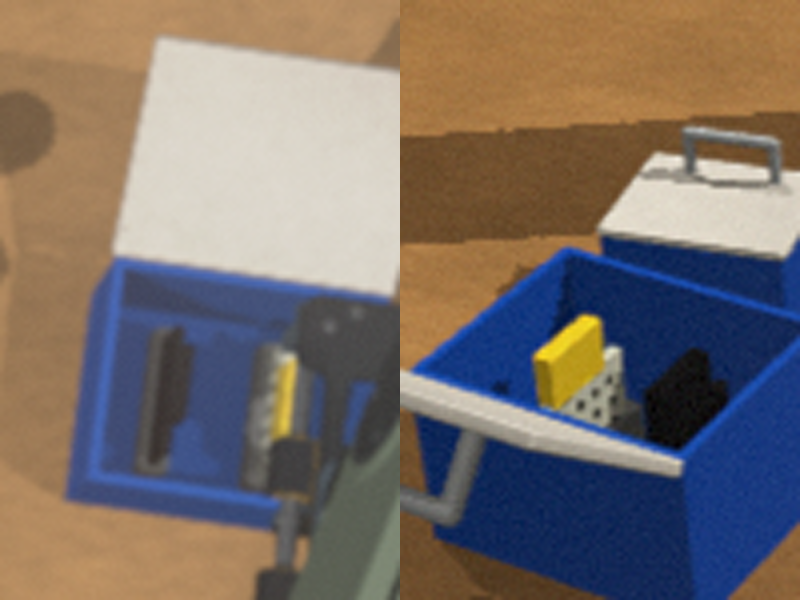

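The flap lies back open. The yellow tab is in the −y slot (scene crop (569,338)) and the black blank is in the +y slot.

```bash
python3 - <<'E'
from h import *
from workcell import env
s=load("scene5");t=load("top5")
print("tab scene",onz(s,(140+168.5/4-.4,150+337/4-.4),91))
print("tab top x-slice (285,375..)",onz(t,(350+288/4-.4,140+360/4-.4),91),onz(t,(350+279/4-.4,140+435/4-.4),91))
st=env.state();print(to(st,(544,-254,247),-8.5),to(st,(544,-254,247),171.5))
E
```

```text
tab scene [ 543.91443585 -252.4995442    91.        ]
tab top x-slice (285,375..) [ 565.62427179 -252.85077928   91.        ] [ 525.70779658 -246.28332936   91.        ]
(array([-0.0593,  0.2216,  0.0012]), array([ 0.0031, -0.0041,  3.0001])) (array([-0.0593,  0.2216,  0.0012]), array([ 0.0041,  0.0031, -2.9999]))
```

Request:
{"op": "send_rows", "data": {"motion": [{"tx": -0.028, "ty": 0.111, "tz": 0, "rx": 0, "ry": 0, "rz": 0.33, "gripper": 0.4}, {"tx": 0, "ty": 0, "tz": 0, "rx": 0, "ry": 0, "rz": 0.33, "gripper": 0.4}, {"tx": 0, "ty": 0, "tz": 0, "rx": 0, "ry": 0, "rz": 0.33, "gripper": 0.4}, {"tx": 0, "ty": 0, "tz": 0, "rx": 0, "ry": 0, "rz": 0.33, "gripper": 0.4}, {"tx": 0, "ty": 0, "tz": 0, "rx": 0, "ry": 0, "rz": 0.33, "gripper": 0.4}, {"tx": 0, "ty": 0, "tz": 0, "rx": 0, "ry": 0, "rz": 0.33, "gripper": 0.4}, {"tx": 0, "ty": 0, "tz": 0, "rx": 0, "ry": 0, "rz": 0.33, "gripper": 0.4}, {"tx": 0, "ty": 0, "tz": 0, "rx": 0, "ry": 0, "rz": 0.33, "gripper": 0.4}, {"tx": 0, "ty": 0, "tz": 0, "rx": 0, "ry": 0, "rz": 0.33, "gripper": 0.4}, {"tx": 0, "ty": 0, "tz": 0, "rx": 0, "ry": 0, "rz": 0.03, "gripper": 0.4}, {"tx": 0, "ty": 0, "tz": 0, "rx": 0, "ry": 0, "rz": 0, "gripper": 0.4}]}}

```text
time_s: 19.3
ee_pos: [491.9, -230.6, 246.3]
ee_rot: [-180.0, 0.0, -8.3]
force: [-0.5, 0.3, -0.2]
gripper_width: 27.7
gripper_force: 0.0
```

```bash
python3 - <<'E'
from h import *
from workcell import env
st=env.state();print(st["time_s"],st["ee_pos"],st["ee_rot"],st["gripper_width"],st["qpos"][5]);print(to(st,(544.5,-252.3,24),-8.5))
E
```

```text
19.3 [ 491.85643397 -230.59683327  246.30219189] [-1.79973182e+02  7.34380126e-03 -8.34755729e+00] 27.653911878702704 71.99592251557009
(array([0.1105, 0.0279, 0.4446]), array([-0.0009,  0.0002,  0.0051]))
```

Request:
{"op": "send_rows", "data": {"motion": [{"tx": 0.11, "ty": 0.028, "tz": 0, "rx": 0, "ry": 0, "rz": 0.005, "gripper": 0.4}, {"tx": 0, "ty": 0, "tz": 0.1, "rx": 0, "ry": 0, "rz": 0, "gripper": 0.4}, {"tx": 0, "ty": 0, "tz": 0.1, "rx": 0, "ry": 0, "rz": 0, "gripper": 0.4}, {"tx": 0, "ty": 0, "tz": 0.1, "rx": 0, "ry": 0, "rz": 0, "gripper": 0.4}, {"tx": 0, "ty": 0, "tz": 0.06, "rx": 0, "ry": 0, "rz": 0, "gripper": 0.4}, {"tx": 0, "ty": 0, "tz": 0.03, "rx": 0, "ry": 0, "rz": 0, "gripper": 0.4}, {"tx": 0, "ty": 0, "tz": 0.025, "rx": 0, "ry": 0, "rz": 0, "gripper": 0.4}, {"tx": 0, "ty": 0, "tz": 0.025, "rx": 0, "ry": 0, "rz": 0, "gripper": 0.4}, {"tx": 0, "ty": 0, "tz": 0, "rx": 0, "ry": 0, "rz": 0, "gripper": 0.4}]}}

```text
time_s: 20.42
ee_pos: [543.1, -252.5, 26.2]
ee_rot: [-180.0, 0.0, -8.6]
force: [-0.2, -0.5, -0.4]
gripper_width: 27.6
gripper_force: 0.0
```

Request:
{"op": "send_rows", "data": {"motion": [{"tx": 0, "ty": 0, "tz": 0.004, "rx": 0, "ry": 0, "rz": 0, "gripper": 1}, {"tx": 0, "ty": 0, "tz": 0, "rx": 0, "ry": 0, "rz": 0, "gripper": 1}, {"tx": 0, "ty": 0, "tz": 0, "rx": 0, "ry": 0, "rz": 0, "gripper": 1}, {"tx": 0, "ty": 0, "tz": 0, "rx": 0, "ry": 0, "rz": 0, "gripper": 1}, {"tx": 0, "ty": 0, "tz": 0, "rx": 0, "ry": 0, "rz": 0, "gripper": 1}], "grip_force": 25}}

```text
time_s: 21.05
ee_pos: [543.7, -252.8, 25.2]
ee_rot: [180.0, -0.1, -8.6]
force: [-0.4, 0.1, 4.1]
gripper_width: 9.7
gripper_force: 25.0
```

Request:
{"op": "send_rows", "data": {"motion": [{"tx": 0, "ty": 0, "tz": -0.02, "rx": 0, "ry": 0, "rz": 0, "gripper": 1}, {"tx": 0, "ty": 0, "tz": -0.04, "rx": 0, "ry": 0, "rz": 0, "gripper": 1}, {"tx": 0, "ty": 0, "tz": -0.08, "rx": 0, "ry": 0, "rz": 0, "gripper": 1}, {"tx": 0, "ty": 0, "tz": -0.08, "rx": 0, "ry": 0, "rz": 0, "gripper": 1}, {"tx": 0, "ty": 0, "tz": -0.08, "rx": 0, "ry": 0, "rz": 0, "gripper": 1}, {"tx": 0, "ty": 0, "tz": -0.08, "rx": 0, "ry": 0, "rz": 0, "gripper": 1}, {"tx": 0, "ty": 0, "tz": 0, "rx": 0, "ry": 0, "rz": 0, "gripper": 1}]}}

```text
time_s: 21.92
ee_pos: [545.1, -253.4, 218.6]
ee_rot: [179.9, -0.4, -8.6]
force: [0.3, 0.2, -1.1]
gripper_width: 10.1
gripper_force: 25.0
```

Request:
{"op": "send_rows", "data": {"motion": [{"tx": -0.036, "ty": -0.08, "tz": 0, "rx": 0, "ry": 0, "rz": 0, "gripper": 1}, {"tx": -0.036, "ty": -0.08, "tz": 0, "rx": 0, "ry": 0, "rz": 0, "gripper": 1}, {"tx": -0.036, "ty": -0.08, "tz": 0, "rx": 0, "ry": 0, "rz": 0, "gripper": 1}, {"tx": -0.036, "ty": -0.08, "tz": 0, "rx": 0, "ry": 0, "rz": 0, "gripper": 1}, {"tx": -0.036, "ty": -0.08, "tz": 0, "rx": 0, "ry": 0, "rz": 0, "gripper": 1}, {"tx": -0.038, "ty": -0.088, "tz": 0, "rx": 0, "ry": 0, "rz": 0, "gripper": 1}, {"tx": 0, "ty": 0, "tz": 0.06, "rx": 0, "ry": 0, "rz": 0, "gripper": 1}, {"tx": 0, "ty": 0, "tz": 0.06, "rx": 0, "ry": 0, "rz": 0, "gripper": 1}, {"tx": 0, "ty": 0, "tz": 0.05, "rx": 0, "ry": 0, "rz": 0, "gripper": 1}, {"tx": 0, "ty": 0, "tz": 0.01, "rx": 0, "ry": 0, "rz": 0, "gripper": 1}, {"tx": 0, "ty": 0, "tz": 0, "rx": 0, "ry": 0, "rz": 0, "gripper": 1}, {"tx": 0, "ty": 0, "tz": 0, "rx": 0, "ry": 0, "rz": 0, "gripper": 1}]}}

```text
time_s: 23.42
ee_pos: [473.0, 4.9, 125.5]
ee_rot: [-180.0, -0.1, -8.7]
force: [0.6, 0.5, 0.4]
gripper_width: 9.9
gripper_force: 25.0
```

```bash
python3 - <<'E'
from h import *
from workcell import env
s=grab(env,"scene","scene6")
st=env.state();print(st["time_s"],st["ee_pos"],st["ee_rot"],st["gripper_width"],st["gripper_force"],abs(st["qvel"]).max())
cv2.imwrite("pics/c9.png",s["frame"][:,:,::-1])
E
```

```text
23.475 [473.04190262   4.93501965 125.53641532] [-1.79978932e+02 -1.10358674e-01 -8.65598541e+00] 9.873742255167416 24.99819964170456 0.15838245442718202
```

View pics/c9.png

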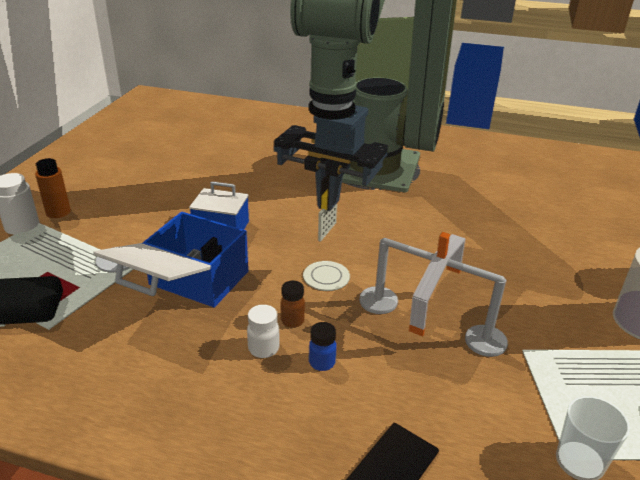

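The final picture shows the perforated plate held upright at (327,220), directly above the disc at (326,276). The flap is open, the clip is on the rail, and the jars and blank are in place.

```bash
python3 -c "
from workcell import env
print(env.job_done())"
```

```text
the job is handed in; nothing more can be done
None
```

I handed the job in at about 23.5 s, and the hand-in returned no verdict; the last picture shows the clip hung astride the rail, the flap laid back open, the filter plate gripped upright about 10 cm above the inspection disc, and the blank and three jars looking undisturbed.

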